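# Set and lock the levelling leg of a ladder

### The arm

A 6-joint arm with a two-finger parallel gripper is mounted at the origin on the work surface. World frame = base frame: x ahead of the robot, y to its left, z up, the work surface at z = 0. Lengths are in m, angles in degrees, forces in N, time in s.
With the tool pointing down it reaches from about 0.35 to 0.875 m from the base axis. Payload 4.2 kg.
Tool frame: the origin (TCP) lies between the finger pads; the fingertips stand 17 mm ahead of it and the grasp point (between the pads) lies 2 mm behind it; z points along the fingers, y is the line along which they close (so a half turn about z gives the same grasp; the last joint's range is limited). The gripper opens to 87 mm and grips with 3 to 60 N. Pads are 19 mm wide; open, the fingers measure 117 mm over their backs; the gripper's body (75 mm by 190 mm) begins 51 mm behind the grasp point.
Start: joints at [14.817, 22.042, 0.453, 0, -68.411, -14.817], TCP at [0.625, 0, 0.24] pointing down, gripper open.
Joint ranges: [-179.83, 179.83], [-69.29, 118.12], [-61.27, 80.66], [-181.25, 117.63], [-171.15, -9.14], [-177.46, 177.46]. Speed limits (degrees/s): [159.86, 159.86, 180, 180, 180, 180].

### API

Orientations are given as a 3x3 rotation matrix whose columns are the frame's x, y, z axes.
In Python, from station import r gives the robot as it stands.
- The arm moves only by the tool servo_tool, never from a script. Its argument "targets" is a list of rows, each a list of 5 numbers: the shift along the world's x, y, z in units of 30 mm (1.0 is 30 mm), then the turn about the world's z in rad, then the finger opening in mm, from 0 to 87. In form: [[x, y, z, turn, gripper], ...]. A call has exactly 5 rows; each row is the pose to reach, as a shift and turn from the pose commanded when the call began; what a row does not reach only later rows make up. A row lasts 1/12 s, in which the tool goes at most 41.7 mm and 7.16 degrees, less where a joint would pass 70% of its speed; a pose out of reach is approached as far as the arm can. A call with a gripper value outside its range is refused whole. The fingers move at their own pace and stop on an object; the grip force is fixed at half the most. Time passes only in rows, so rows that repeat a pose let the fingers close, or fill a call up. It gives the time, the measured TCP pose, the force, the opening and the grip force at its end, in the units of the state.
- r.sense(): the state, without advancing time (a new reading comes with each control period).
- r.capture(name): name is "scene" or "side" or "wrist"; returns a dict with "pixels" (384x512x3 uint8, red, green, blue), "fx", "fy", "cx", "cy" (pixels), "world_from_camera" (4x4, takes a point from camera to world coordinates). Camera axes: x right, y down, z forward; pixel columns grow to the right and rows downward; lengths in m; the calibration is good to about 2 mm. A picture is of the moment at which its call begins. There is no depth.
- r.finish_job(): hands the job in; it is judged then, once.
The state is a dict: "time_s": time; "joints": joint angles; "joint_velocities": joint speeds; "effort": joint torques, N m; "tcp_pos": TCP position; "ee_rot": TCP orientation; "wrist_force": force on the tool from outside, world axes, zero at the start; "moment": the same for the moment, N m; "gripper_width": opening from 0.0 (shut) to 1.0 (fully open); "gripper_force": force on a finger pad.
Only numpy, scipy, OpenCV 4.12 (cv2) and the standard library are available. Lean on these libraries where they do the work, as an engineer would, in place of code of your own. Each camera call takes 0.05 s, during which the arm holds its last target. There are 200 camera calls.

### The job

The ladder lying on the bench has a sliding levelling leg that has been run out too far. Slide the leg back in until the end of its black collar lines up with the pencil line on the tape, then hold the leg there while you squeeze the cam lever fully shut against the collar, without letting the leg creep off the line. Finish with collar and lever still squeezed together in the gripper, because the lock pin is only fitted afterwards, and leave the tape measure, pin and offcut where they lie.

Things in the scene. Friction and masses are not known exactly. Their poses are not given: they have to be found in the camera images.
- ladder: Aluminium ladder lying flat, fixed. Origin: on the bench (z = 0) under the middle of the far stile (the one away from the robot). y runs along the stiles to the foot end, x away from the rungs; the near stile is at x = -340 mm, z up. Stiles 20 mm thick, z = 22 to 80 mm, ending at y = 230 mm; rungs 30 mm wide between them, z = 38 to 64 mm, at y = -120, -400, -680 mm.
- leg_tube: The sliding leg without its lever, a rigid box sleeve round the far stile, 0.5 to 1.1 kg. Origin: collar's free end, centre line, z = 0; axes as the ladder's. From y = 0: black collar 28 mm thick (x), z = 18 to 84 mm, to y = 85 mm; aluminium tube 26 mm thick, z = 19 to 83 mm, to 313 mm; rubber foot 36 to 40 mm thick to 352 mm.
- leg (a joint): How far the leg is run out, in m: 0 fully in, 0.23 most; it grows as the leg moves along the ladder's +y. The collar's free end lies at ladder y = joint - 0.05. Slides with about 2.5 N of friction while the lever is open, and stays where it is left. At the start 0.125 to 0.205, always too far out.
- collar_edge (a point): Middle of the top edge of the collar's free end (the end towards the rungs), on the leg's centre line, 84 mm above the bench. This end has to come level with the pencil line.
- length_mark: Pencil line drawn round the far stile on a 30 mm wide band of masking tape. Origin: at the line, on the bench (z = 0) under the stile's middle; axes as the ladder's, so the line lies at this body's y = 0.
- cam_lever (a joint): Opening of the cam lever, in rad: 0 fully shut (flat along the collar), 0.5 to 0.75 at the start, 0.9 most. Swings level about an upright pin, tip out away from the ladder. Takes 2 to 4 N at mid lever, below 0.4 rad 4 to 8 N as the cam bears on the stile and drags the leg some mm outward (+y) unless the leg is held. Stays where it is left; shut, it holds the leg against about 10 N.
- lever_pivot (a point): The lever's pin on the collar side that faces away from the robot (ladder +x): 18 mm from the collar's free end towards the foot, 22 mm from the leg's centre line, 58 mm above the bench.
- lever_tip (a point): Free end of the steel lever, mid height. Lever: 62 mm from pin to tip, 7 mm thick, 24 mm high (z = 46 to 70 mm). Shut, it points along ladder +y, its outer face 25.5 mm from the leg's centre line (39.5 mm over collar and lever), with 4.5 mm of air behind it.
- tape_measure: Grey tape measure standing on edge between the stiles, 38 x 70 x 62 mm, loose; origin under its middle. Bystander.
- lock_pin: Steel lock pin with a ring, 10 to 18 mm thick and 83 mm long, lying loose outside the ladder, beyond the leg; origin under its middle. Bystander.
- offcut: Flat wooden offcut 90 x 160 x 18 mm lying loose between the stiles; origin under its middle. Bystander.

How it is judged:
By the outcome, as a careful person would: the job done as asked, in the order asked, and still so for the second after the job is handed in, while the arm keeps its last pose, push and grip.
It also fails if it takes over 48 s, if anything falls off the work surface, if the arm or the gripper's body presses on something with over 40 N, if the wrist force passes 120 N, or if a joint passes its speed limit or range.

## Working session

There is one attempt and no reset: what is moved stays moved. The work goes in short steps, Python scripts to look and compute and a tool call to move; the robot and the scene stay as the last step left them, time stands still between calls to the robot, and variables do not carry over. Pictures are saved under pics/ and viewed, at most 10 in all, crops included, and the job is handed in when it is done.

Besides the shell and the picture viewer there is one more tool, called by a JSON object that holds its "name" and its "arguments", one argument or row to a line. servo_tool: Moves the arm, as the interface text tells. Its arguments: {"type":"object","properties":{"targets":{"type":"array","items":{"type":"array","items":{"type":"number"}}}},"required":["targets"]}

```bash
mkdir -p pics
cat > h.py <<'E'
import numpy as np, cv2, json
from station import r
def cap(n,f):
    c=r.capture(n); cv2.imwrite(f'pics/{f}.png',c['pixels'][:,:,::-1])
    json.dump({k:(np.array(v).tolist()) for k,v in c.items() if k!='pixels'},open(f'pics/{f}.json','w'))
def load(f):
    d=json.load(open(f'pics/{f}.json')); return d,np.array(d['world_from_camera'])
def ray(f,u,v):
    d,T=load(f); p=np.array([(u-d['cx'])/d['fx'],(v-d['cy'])/d['fy'],1.]); w=T[:3,:3]@p
    return T[:3,3],w/np.linalg.norm(w)
def onz(f,u,v,z):
    o,w=ray(f,u,v); return o+w*(z-o[2])/w[2]
def tri(*obs):
    A=np.zeros((3,3));b=np.zeros(3)
    for f,u,v in obs:
        o,w=ray(f,u,v);P=np.eye(3)-np.outer(w,w);A+=P;b+=P@o
    p=np.linalg.solve(A,b)
    e=[np.linalg.norm((np.eye(3)-np.outer(w,w))@(p-o)) for o,w in [ray(*q) for q in obs]]
    return p,np.max(e)
def proj(f,p):
    d,T=load(f); q=np.linalg.inv(T)@np.append(p,1); return d['fx']*q[0]/q[2]+d['cx'],d['fy']*q[1]/q[2]+d['cy']
E
python3 - <<'E'
from h import *
for n in('scene','side','wrist'): cap(n,n+'0')
ims=[cv2.imread(f'pics/{n}0.png') for n in('scene','side','wrist')]
z=np.zeros_like(ims[0])
m=np.vstack([np.hstack(ims[:2]),np.hstack([ims[2],z])])
cv2.imwrite('pics/m0.png',cv2.resize(m,(800,600),interpolation=cv2.INTER_AREA))
for n in('scene','side','wrist'):
    d,T=load(n+'0');print(n,d['fx'],T.round(3).tolist())
s=r.sense();print(s)
E
```

```text
scene 357.13612998455915 [[0.124, 0.571, -0.811, 1.054], [0.992, -0.052, 0.115, 0.008], [0.024, -0.819, -0.573, 0.459], [0.0, 0.0, 0.0, 1.0]]
side 394.9925065139231 [[0.93, -0.263, 0.256, 0.37], [-0.367, -0.665, 0.65, -0.364], [-0.0, -0.699, -0.715, 0.558], [0.0, 0.0, 0.0, 1.0]]
wrist 266.460035603031 [[-1.0, -0.0, -0.001, 0.625], [-0.0, 0.964, 0.265, -0.072], [0.001, 0.265, -0.964, 0.383], [0.0, 0.0, 0.0, 1.0]]
{'time_s': 0.15, 'joints': array([ 1.48190496e+01,  2.20809587e+01,  3.99984356e-01, -1.96193979e-02,
       -6.84094094e+01, -1.48164387e+01]), 'joint_velocities': array([-0.01027081, -0.11999976,  0.19737652,  0.13542861, -0.05906497,
        0.00069667]), 'effort': array([ 3.86667998e-04, -3.91052306e+01,  1.87588084e+01,  4.22235444e+00,
        1.23758311e-02, -1.38926293e-04]), 'tcp_pos': array([6.24601585e-01, 4.63071236e-05, 2.38725116e-01]), 'ee_rot': array([[-8.06068952e-05, -9.99998706e-01, -1.60643887e-03],
       [-9.99999992e-01,  8.07606685e-05, -9.56584855e-05],
       [ 9.57880988e-05,  1.60643115e-03, -9.99998705e-01]]), 'wrist_force': array([-0.70508481,  0.68896235,  0.52025964]), 'moment': array([-0.02111632,  0.01725866, -0.00501418]), 'gripper_force': 0.0, 'gripper_width': 0.9990630240266111}
```

View pics/m0.png

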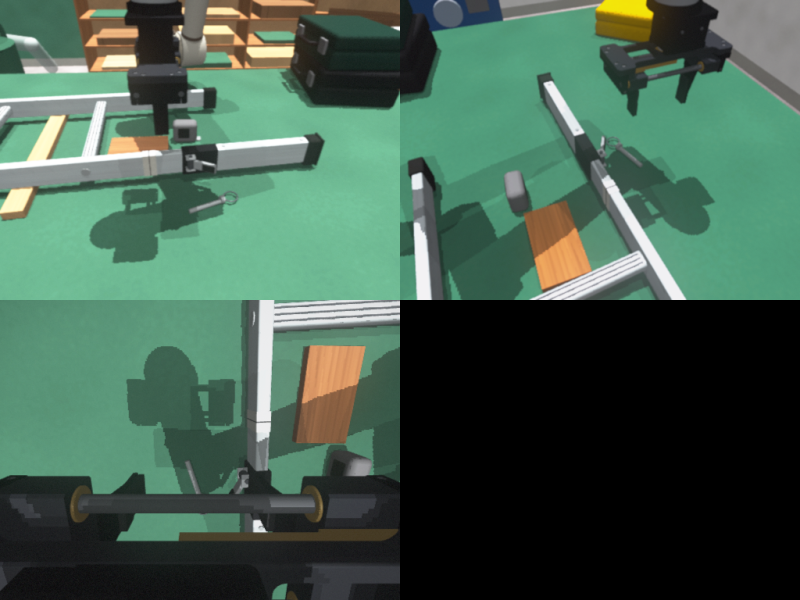

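Run:
```python
from h import *
def crop(f,x,y,w,h,k):
    im=cv2.imread(f'pics/{f}.png')[y:y+h,x:x+w]; im=cv2.resize(im,None,fx=k,fy=k,interpolation=cv2.INTER_CUBIC)
    for i in range(0,w,10): cv2.line(im,(i*k,0),(i*k,8 if i%20==0 else 4),(0,0,255),1)
    for i in range(0,h,10): cv2.line(im,(0,i*k),(8 if i%20==0 else 4,i*k),(0,0,255),1)
    return im
a=crop('scene0',160,160,160,100,5)      #800x500 -> own
cv2.imwrite('pics/c_s.png',a)
b=crop('side0',180,150,120,120,5);c=crop('wrist0',300,120,40,120,5)
cv2.imwrite('pics/c_sw.png',np.hstack([b,c]))
```

```text
(no output)
```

View pics/c_s.png

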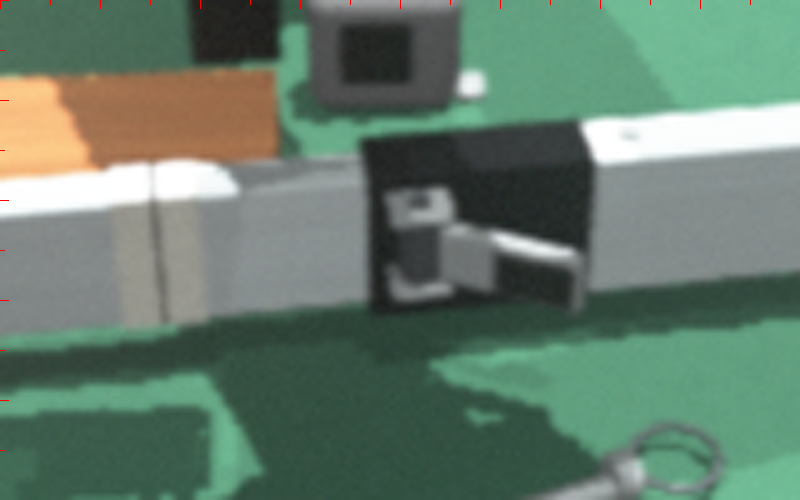

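View pics/c_sw.png

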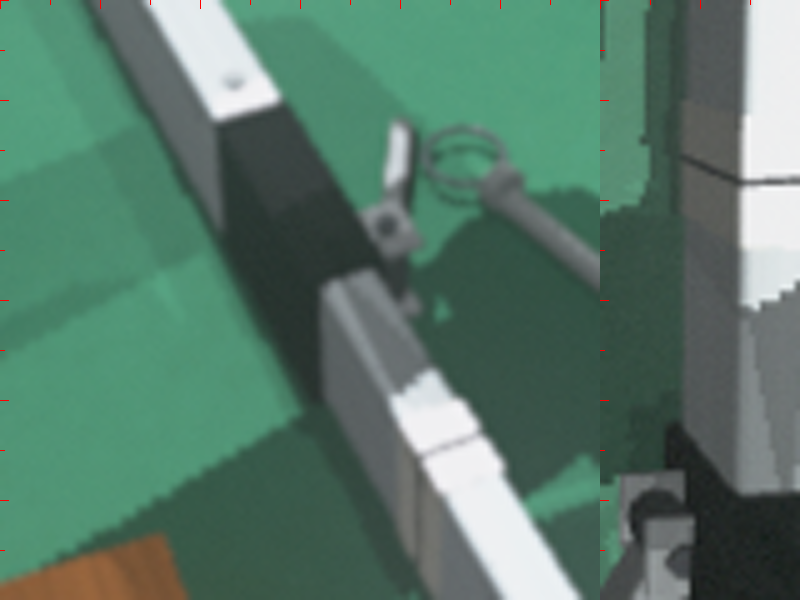

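Run:
```python
from h import *
S=lambda x,y:('scene0',160+x/5,160+y/5); D=lambda x,y:('side0',180+x/5,150+y/5); W=lambda x,y:('wrist0',300+(x-600)/5,120+y/5)
print('mark outer top',tri(S(155,205),D(480,430),W(740,182)), tri(S(155,205),D(480,430)))
print('mark inner top',tri(S(152,163),D(422,456)))
print('collar inner top',tri(S(362,142),D(319,284)))
print('collar foot in/out',tri(S(580,122),D(218,120)),tri(S(596,163),D(282,100)))
print('collar y @84 wrist',onz(*W(745,492),.084),'side in/out',onz(*D(319,284),.084),onz(*D(375,263),.084))
print('pivot bracket top', tri(S(422,203),D(387,226)))
print('lever tip top',tri(S(577,254),D(400,126)), onz(*S(577,254),.07),onz(*D(400,122),.07))
print('pin ring',onz(*S(715,465),.005),onz(*D(430,160),.005),onz(*D(590,270),.005))
print('tape',onz(*S(385,105),0))
```

```text
mark outer top (array([ 0.53712932, -0.03385036,  0.07931485]), np.float64(0.0013098905252652078)) (array([ 0.53724635, -0.03340623,  0.07923451]), np.float64(0.0010182569345234928))
mark inner top (array([ 0.51601132, -0.0359296 ,  0.08150724]), np.float64(0.000433248052876398))
collar inner top (array([0.5112714 , 0.04019635, 0.08228027]), np.float64(0.0009655677464409932))
collar foot in/out (array([0.50535599, 0.12358476, 0.08298567]), np.float64(1.0219495391704592e-05)) (array([0.53012735, 0.12564605, 0.08179903]), np.float64(0.00046672060621879896))
collar y @84 wrist [0.53157562 0.03861987 0.084     ] side in/out [0.51092401 0.03755137 0.084     ] [0.53109476 0.03944881 0.084     ]
pivot bracket top (array([0.54334695, 0.05980483, 0.0771836 ]), np.float64(0.0002966161748763888))
lever tip top (array([0.56887812, 0.11162267, 0.06959043]), np.float64(0.0009539576048337372)) [0.56838438 0.11237237 0.07      ] [0.56956784 0.11190058 0.07      ]
pin ring [0.61163933 0.15846144 0.005     ] [0.59897618 0.15041639 0.005     ] [0.63230781 0.07343425 0.005     ]
tape [ 3.62187521e-01  6.10400865e-02 -5.55111512e-17]
```

Run:
```python
from h import *
S=lambda x,y:('scene0',160+x/5,160+y/5); D=lambda x,y:('side0',180+x/5,150+y/5)
a=onz(*D(500,598),.08);b=onz(*D(150,0),.083);c=onz(*D(213,120),.083);e=onz(*D(422,456),.08);print(a,e,c,b)
f=lambda a,b,o:(a[0]-(b[0]+o))/(b[1]-a[1])
print(f(a,b,.003),f(e,b,.003))
a=onz(*S(0,216),.08);b=onz(*S(155,205),.08);c=onz(*S(596,163),.083);d=onz(*S(800,148),.083);print(a,b,c,d,f(a,d,-.003),f(b,d,-.003))
```

```text
[ 0.51793442 -0.08947543  0.08      ] [ 0.51657784 -0.03537841  0.08      ] [0.50372209 0.12422723 0.083     ] [0.50243465 0.19482621 0.083     ]
0.04396655087623353 0.04840558156643692
[ 0.54075958 -0.0873748   0.08      ] [ 0.53927367 -0.0341047   0.08      ] [0.53234326 0.12484578 0.083     ] [0.52974716 0.20221005 0.083     ] 0.048387980820868974 0.05300773271367646
```

{"name": "servo_tool", "arguments": {
  "targets": [
    [-1.2, 2.5, 0, 0.065, 87],
    [-2.4, 4.0, 0, 0.065, 87],
    [-3.6, 5.2, -1.0, 0.065, 87],
    [-3.6, 5.2, -1.5, 0.065, 87],
    [-3.6, 5.2, -1.5, 0.065, 87]
  ]
}}

```text
time_s: 0.57
tcp_pos: [0.515, 0.1575, 0.1938]
ee_rot: [[0.065, -0.998, -0.0], [-0.998, -0.065, 0.001], [-0.001, 0.0, -1.0]]
wrist_force: [1.1, -0.3, 0.5]
gripper_width: 0.995
gripper_force: 0.0
```

{"name": "servo_tool", "arguments": {
  "targets": [
    [0.08, 0, -1.2, -0.015, 87],
    [0.08, 0, -2.4, -0.015, 87],
    [0.08, 0, -3.6, -0.015, 87],
    [0.08, 0, -4.4, -0.015, 87],
    [0.08, 0, -4.4, -0.015, 87]
  ]
}}

```text
time_s: 0.98
tcp_pos: [0.5156, 0.1541, 0.0573]
ee_rot: [[0.049, -0.999, -0.011], [-0.999, -0.049, -0.006], [0.005, 0.011, -1.0]]
wrist_force: [-0.5, -0.5, -0.7]
gripper_width: 1.003
gripper_force: 0.0
```

{"name": "servo_tool", "arguments": {
  "targets": [
    [0, 0, 0, 0, 20],
    [0, 0, 0, 0, 20],
    [0, 0, 0, 0, 20],
    [0, 0, 0, 0, 20],
    [0, 0, 0, 0, 20]
  ]
}}

```text
time_s: 1.4
tcp_pos: [0.5202, 0.1564, 0.0641]
ee_rot: [[0.05, -0.999, 0.003], [-0.999, -0.05, 0.002], [-0.002, -0.003, -1.0]]
wrist_force: [0.2, 0.1, -0.7]
gripper_width: 0.709
gripper_force: 0.0
```

{"name": "servo_tool", "arguments": {
  "targets": [
    [0, 0, 0, 0, 20],
    [0, 0, 0, 0, 20],
    [0, 0, 0, 0, 20],
    [0, 0, 0, 0, 20],
    [0, 0, 0, 0, 20]
  ]
}}

```text
time_s: 1.82
tcp_pos: [0.5178, 0.1555, 0.0623]
ee_rot: [[0.049, -0.999, -0.004], [-0.999, -0.049, -0.001], [0.001, 0.004, -1.0]]
wrist_force: [-9.1, 0.9, 5.3]
gripper_width: 0.329
gripper_force: 4.4
```

{"name": "servo_tool", "arguments": {
  "targets": [
    [0, 0, 0, 0, 20],
    [0, 0, 0, 0, 20],
    [0, 0, 0, 0, 20],
    [0, 0, 0, 0, 20],
    [0, 0, 0, 0, 20]
  ]
}}

```text
time_s: 2.23
tcp_pos: [0.5166, 0.1551, 0.0621]
ee_rot: [[0.05, -0.999, -0.006], [-0.999, -0.05, -0.002], [0.002, 0.006, -1.0]]
wrist_force: [-6.9, 0.0, 4.9]
gripper_width: 0.299
gripper_force: 30.0
```

{"name": "servo_tool", "arguments": {
  "targets": [
    [-0.02, -0.4, 0, 0, 20],
    [0.0, -0.8, 0, 0, 20],
    [0.02, -1.2, 0, 0, 20],
    [0.04, -1.6, 0, 0, 20],
    [0.06, -2.0, 0, 0, 20]
  ]
}}

```text
time_s: 2.65
tcp_pos: [0.5199, 0.0953, 0.0621]
ee_rot: [[0.05, -0.999, -0.003], [-0.999, -0.05, -0.0], [0.0, 0.003, -1.0]]
wrist_force: [-2.5, 3.9, 1.0]
gripper_width: 0.297
gripper_force: 29.9
```

{"name": "servo_tool", "arguments": {
  "targets": [
    [0.01, -0.2, 0, 0, 20],
    [0.02, -0.35, 0, 0, 20],
    [0.02, -0.35, 0, 0, 20],
    [0.02, -0.35, 0, 0, 20],
    [0.02, -0.35, 0, 0, 20]
  ]
}}

```text
time_s: 3.07
tcp_pos: [0.5205, 0.0845, 0.0621]
ee_rot: [[0.05, -0.999, -0.003], [-0.999, -0.05, -0.002], [0.002, 0.003, -1.0]]
wrist_force: [-5.0, -2.8, 1.1]
gripper_width: 0.297
gripper_force: 29.9
```

Run:
```python
from h import *
for n in('scene','side'): cap(n,n+'1')
print(r.sense()['tcp_pos'],r.sense()['wrist_force'])
def crop(f,x,y,w,h,k):
    im=cv2.imread(f'pics/{f}.png')[y:y+h,x:x+w]; im=cv2.resize(im,None,fx=k,fy=k,interpolation=cv2.INTER_CUBIC)
    for i in range(0,w,10): cv2.line(im,(i*k,0),(i*k,8 if i%20==0 else 4),(0,0,255),1)
    for i in range(0,h,10): cv2.line(im,(0,i*k),(8 if i%20==0 else 4,i*k),(0,0,255),1)
    return im
cv2.imwrite('pics/c1.png',np.hstack([crop('scene1',165,170,65,75,6),crop('side1',235,200,65,75,6)]))
```

```text
[0.52040908 0.08471055 0.06206302] [-5.30019368 -2.70345851  1.31087783]
```

View pics/c1.png

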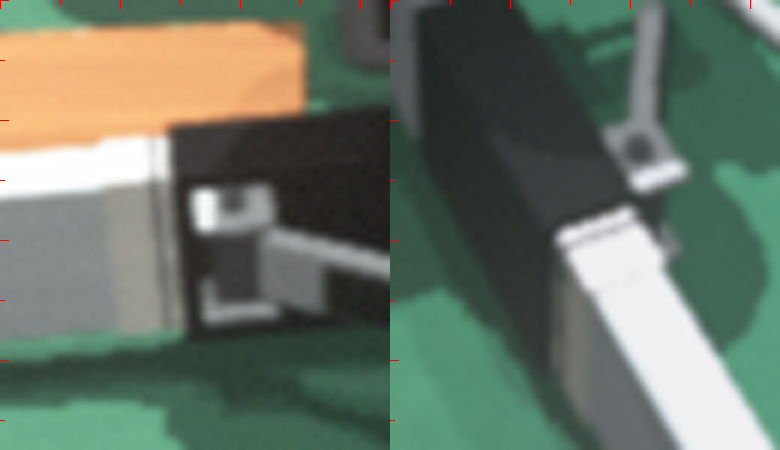

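```bash
cat >> h.py <<'E'
L0=np.array([.5272,-.0348,0]);th=.05
ex=np.array([np.cos(th),np.sin(th),0]);ey=np.array([-np.sin(th),np.cos(th),0])
def onface(q,off):  # ladder-y (relative to L0) of ray on upright plane at ladder x=off
    o,w=ray(*q);t=(off-(o-L0)@ex)/(w@ex);p=o+t*w;return ((p-L0)@ey*1e3).round(2),(p[2]*1e3).round(1)
def ontop(q,z):
    p=onz(*q,z);return ((p-L0)@ey*1e3).round(2),((p-L0)@ex*1e3).round(1)
E
python3 - <<'E'
from h import *
S=lambda x,y:('scene1',165+x/6,170+y/6); D=lambda x,y:('side1',235+(x-390)/6,200+y/6)
print('scene top line',ontop(S(153,137),.08),ontop(S(157,180),.08),'collar',ontop(S(168,127),.084),ontop(S(178,180),.08))
print('scene face line',onface(S(163,250),.010),onface(S(168,320),.010),'collar',onface(S(181,250),.014),onface(S(186,325),.014))
print('side line',ontop(D(574,247),.08),ontop(D(638,222),.08),'collar',ontop(D(558,236),.084),ontop(D(631,208),.084))
S0=lambda x,y:('scene0',160+x/5,160+y/5)
print('scene0',onface(S0(160,260),.01),onface(S0(370,250),.014))
im=cv2.imread('pics/scene1.png',0)
for v in range(200,226,3): print(v,im[v,184:204])
E
```

```text
scene top line (np.float64(-0.12), np.float64(-13.0)) (np.float64(0.46), np.float64(9.2)) collar (np.float64(4.64), np.float64(-11.9)) (np.float64(6.55), np.float64(10.0))
scene face line (np.float64(0.2), np.float64(54.4)) (np.float64(-0.4), np.float64(27.0)) collar (np.float64(5.6), np.float64(56.9)) (np.float64(4.99), np.float64(27.6))
side line (np.float64(-0.78), np.float64(-8.9)) (np.float64(-0.39), np.float64(9.2)) collar (np.float64(1.26), np.float64(-12.4)) (np.float64(1.61), np.float64(8.1))
scene0 (np.float64(-0.15), np.float64(53.7)) (np.float64(75.77), np.float64(52.8))
200 [224 217 212 210 197 173 144 152 157 118  68  44  46  48  51  52  51  49
  53  53]
203 [151 150 152 151 150 143 121 121 127 107  67  48  96 183 238 245 220 149
  99  81]
206 [149 152 150 150 150 143 123 110 126 113  76  50  70 151 232 245 223 179
 159 155]
209 [152 153 151 153 151 148 133 115 124 120  87  53  44  54  73  81  81  78
  80  81]
212 [152 152 153 156 154 152 146 121 126 138 105  62  43  42  41  44  51  55
  59  58]
215 [148 150 152 152 153 152 145 122 112 122 105  66  47  43  45  50  56  57
  60  57]
218 [145 147 151 152 151 153 150 134 115 124 114  76  48  47  81 106  99  74
  61  60]
221 [141 149 151 153 152 152 150 142 119 128 136 103  58  44  78 128 142 134
 135 141]
224 [141 149 150 149 149 150 151 144 125 123 129 105  63  43  45  59  68  63
  58  55]
```

{"name": "servo_tool", "arguments": {
  "targets": [
    [0.003, -0.06, 0, 0, 20],
    [0.006, -0.12, 0, 0, 20],
    [0.009, -0.175, 0, 0, 20],
    [0.009, -0.175, 0, 0, 20],
    [0.009, -0.175, 0, 0, 20]
  ]
}}

```text
time_s: 3.58
tcp_pos: [0.5207, 0.0803, 0.0621]
ee_rot: [[0.05, -0.999, -0.003], [-0.999, -0.05, -0.001], [0.001, 0.003, -1.0]]
wrist_force: [-5.4, 0.2, 1.2]
gripper_width: 0.296
gripper_force: 29.9
```

{"name": "servo_tool", "arguments": {
  "targets": [
    [0, 0, 0, 0, 20],
    [0, 0, 0, 0, 20],
    [0, 0, 0, 0, 20],
    [0, 0, 0, 0, 20],
    [0, 0, 0, 0, 20]
  ]
}}

```text
time_s: 4.0
tcp_pos: [0.5207, 0.0803, 0.0621]
ee_rot: [[0.05, -0.999, -0.003], [-0.999, -0.05, -0.001], [0.001, 0.003, -1.0]]
wrist_force: [-4.5, -0.2, 1.3]
gripper_width: 0.294
gripper_force: 29.9
```

Run:
```python
from h import *
for n in('scene','side'): cap(n,n+'2')
print(r.sense()['tcp_pos'],r.sense()['wrist_force'])
def crop(f,x,y,w,h,k):
    im=cv2.imread(f'pics/{f}.png')[y:y+h,x:x+w]; im=cv2.resize(im,None,fx=k,fy=k,interpolation=cv2.INTER_CUBIC)
    for i in range(0,w,10): cv2.line(im,(i*k,0),(i*k,8 if i%20==0 else 4),(0,0,255),1)
    for i in range(0,h,10): cv2.line(im,(0,i*k),(8 if i%20==0 else 4,i*k),(0,0,255),1)
    return im
cv2.imwrite('pics/c2.png',np.hstack([crop('scene2',170,180,40,50,10),crop('side2',250,220,40,50,10)]))
im=cv2.imread('pics/scene2.png',0)
for v in range(200,226,3): print(v,im[v,184:204])
```

```text
[0.52069077 0.08035772 0.06207778] [-5.83905741 -0.3047886   0.97955137]
200 [223 216 211 206 194 169 119  69  49  47  48  46  51  50  50  45  47  53
  53  61]
203 [148 151 151 150 150 142 109  66  47  50 125 218 240 236 201 134  90  79
  92 120]
206 [150 150 151 152 152 144 117  79  51  52 126 222 242 235 203 166 154 152
 153 160]
209 [152 151 151 151 149 146 130  92  57  44  54  77  87  84  85  83  81  76
  80  79]
212 [151 152 153 154 153 152 144 108  66  41  40  43  43  46  52  58  60  57
  57  59]
215 [148 147 153 152 151 150 144 118  77  48  42  41  42  44  55  55  59  59
  59  57]
218 [146 150 152 153 153 151 149 131  93  56  43  61  98 114  94  68  57  60
  58  58]
221 [142 147 152 152 153 151 150 140 104  61  43  59 102 138 138 129 124 118
 123 134]
224 [141 146 149 149 150 148 149 142 114  76  47  42  45  60  67  71  68  61
  57  55]
```

View pics/c2.png

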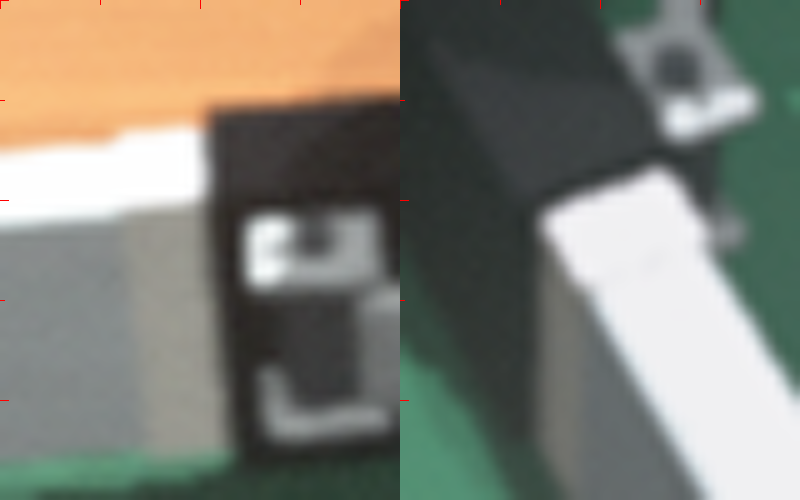

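Run:
```python
from h import *
def prof(f,v,u0,u1):
    im=cv2.imread(f'pics/{f}.png',0).astype(float); return np.arange(u0,u1),im[v,u0:u1]
def edge(f,v,u0,u1,lev=96):
    u,p=prof(f,v,u0,u1)
    for i in range(len(u)-1):
        if p[i]>=lev>p[i+1]: return u[i]+(p[i]-lev)/(p[i]-p[i+1])
def line(f,v,u0,u1):
    u,p=prof(f,v,u0,u1); b=np.linspace(np.median(p[:3]),np.median(p[-3:]),len(p)); w=np.clip(b-p-6,0,None); return (u*w).sum()/w.sum()
a=[];b=[];c=[]
for v in range(206,223,2):
    l=line('scene0',v,186,198); e=edge('scene2',v,186,198); e1=edge('scene1',v,190,200)
    a.append(onface(('scene0',l,v),.010)[0]); b.append(onface(('scene2',e,v),.014)[0]);c.append(onface(('scene1',e1,v),.014)[0])
print('line',a);print('edge2',b);print('edge1',c); print(np.mean(b)-np.mean(a), np.mean(c)-np.mean(b))
D=lambda x,y:('side2',250+(x-400)/10,220+y/10)
print(ontop(D(588,290),.0803),ontop(D(697,242),.0803),ontop(D(545,212),.0805),ontop(D(663,166),.0805))
```

```text
line [np.float64(-1.15), np.float64(-1.31), np.float64(-1.14), np.float64(-1.31), np.float64(-1.01), np.float64(-1.07), np.float64(-1.05), np.float64(-1.2), np.float64(-1.33)]
edge2 [np.float64(-1.5), np.float64(-1.44), np.float64(-1.13), np.float64(-1.28), np.float64(-1.38), np.float64(-1.49), np.float64(-1.24), np.float64(-1.15), np.float64(-1.37)]
edge1 [np.float64(3.56), np.float64(3.32), np.float64(3.72), np.float64(3.86), np.float64(3.51), np.float64(3.45), np.float64(3.31), np.float64(3.7), np.float64(3.97)]
-0.15666666666666673 4.931111111111111
(np.float64(-15.83), np.float64(-11.0)) (np.float64(-14.69), np.float64(7.6)) (np.float64(-0.44), np.float64(-10.7)) (np.float64(-0.03), np.float64(9.3))
```

{"name": "servo_tool", "arguments": {
  "targets": [
    [0, 0, 0, 0, 40],
    [0, 0, 0, 0, 87],
    [0, 0, 0, 0, 87],
    [0, 0, 0, 0, 87],
    [0, 0, 0, 0, 87]
  ]
}}

```text
time_s: 4.52
tcp_pos: [0.5231, 0.0808, 0.0629]
ee_rot: [[0.05, -0.999, 0.002], [-0.999, -0.05, 0.001], [-0.001, -0.002, -1.0]]
wrist_force: [0.2, 0.1, 0.1]
gripper_width: 0.587
gripper_force: 0.0
```

{"name": "servo_tool", "arguments": {
  "targets": [
    [0, 0, 0, 0, 87],
    [0, 0, 0, 0, 87],
    [0, 0, 0, 0, 87],
    [0, 0, 0, 0, 87],
    [0, 0, 0, 0, 87]
  ]
}}

```text
time_s: 4.93
tcp_pos: [0.5221, 0.0803, 0.0626]
ee_rot: [[0.05, -0.999, 0.0], [-0.999, -0.05, 0.0], [-0.0, -0.0, -1.0]]
wrist_force: [-0.2, -1.0, 0.6]
gripper_width: 0.952
gripper_force: 0.0
```

```bash
cat >> h.py <<'E'
def drift(n):
    cap('scene',n); im=cv2.imread(f'pics/{n}.png',0).astype(float); b=[]
    for v in range(206,223,2):
        p=im[v,180:204]
        for i in range(23):
            if p[i]>=96>p[i+1]: b.append(onface((n,180+i+(p[i]-96)/(p[i]-p[i+1]),v),.014)[0]); break
    s=r.sense();print('offset from line mm',np.mean(b)+1.17,np.std(b),'tcp',s['tcp_pos'].round(4),'F',s['wrist_force'].round(1),'w',s['gripper_width']*87,s['gripper_force'])
E
python3 - <<'E'
from h import *
drift('scene3'); cap('side','side3')
im=cv2.imread('pics/scene3.png')[160:240,170:270];a=cv2.resize(im,None,fx=4,fy=4,interpolation=cv2.INTER_CUBIC)
im=cv2.imread('pics/side3.png')[160:240,215:315];b=cv2.resize(im,None,fx=4,fy=4,interpolation=cv2.INTER_CUBIC)
cv2.imwrite('pics/c3.png',np.hstack([a,b]))
E
```

```text
offset from line mm -0.14555555555555566 0.14430762751159307 tcp [0.5221 0.0803 0.0626] F [-1.1 -0.5 -0.3] w 84.80191267409818 0.0
```

View pics/c3.png

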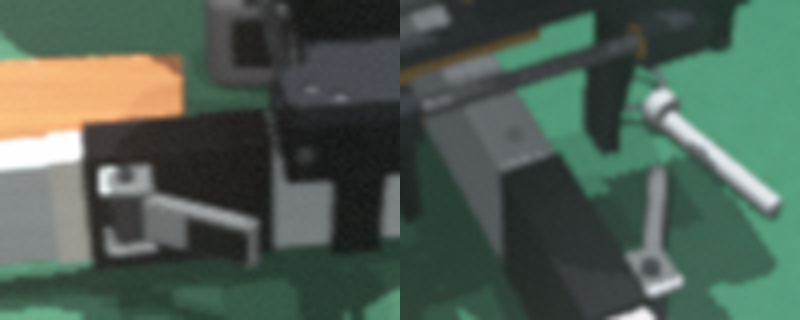

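{"name": "servo_tool", "arguments": {
  "targets": [
    [0.4, 0, 0, 0, 87],
    [0.677, -0.2, 0, 0, 87],
    [0.677, -1.0, 0, 0, 87],
    [0.677, -1.8, 0, 0, 87],
    [0.677, -1.8, 0, 0, 87]
  ]
}}

```text
time_s: 5.45
tcp_pos: [0.5418, 0.0232, 0.0622]
ee_rot: [[0.046, -0.999, -0.002], [-0.999, -0.046, -0.001], [0.0, 0.002, -1.0]]
wrist_force: [0.9, 0.4, 0.1]
gripper_width: 1.002
gripper_force: 0.0
```

{"name": "servo_tool", "arguments": {
  "targets": [
    [0, 0, 0, 0, 75],
    [0, 0, 0, 0, 72],
    [0, 0, 0, 0, 70],
    [0, 0, 0, 0, 70],
    [0, 0, 0, 0, 70]
  ]
}}

```text
time_s: 5.87
tcp_pos: [0.5434, 0.0271, 0.0628]
ee_rot: [[0.051, -0.999, 0.002], [-0.999, -0.051, 0.001], [-0.0, -0.002, -1.0]]
wrist_force: [2.2, 0.4, -1.6]
gripper_width: 0.816
gripper_force: 1.3
```

Run:
```python
from h import *
q=[('scene3',170+255/4,160+225/4),('side3',215+257/4,160+170/4)]
p=tri(*q);print(p)
c=np.array([.5207,.0803,0]);d=p[0]-c;print('tip lateral',d@ex*1e3)
drift('scene4')
```

```text
(array([0.57447663, 0.03839711, 0.06816151]), np.float64(0.0002041413223870071))
tip lateral 51.61515281428756
offset from line mm -0.3866666666666667 0.16000000000000003 tcp [0.5435 0.0272 0.0628] F [ 3.5  0.9 -1.7] w 70.73088217437598 1.375610352406511
```

{"name": "servo_tool", "arguments": {
  "targets": [
    [0.04, 0, 0, 0, 70],
    [0.08, 0, 0, 0, 70],
    [0.12, 0, 0, 0, 70],
    [0.16, 0.0, 0, 0, 70],
    [0.16, 0.0, 0, 0, 70]
  ]
}}

```text
time_s: 6.33
tcp_pos: [0.5446, 0.0258, 0.0618]
ee_rot: [[0.049, -0.999, -0.006], [-0.999, -0.049, -0.001], [0.001, 0.006, -1.0]]
wrist_force: [-5.0, 2.7, 3.1]
gripper_width: 0.803
gripper_force: 2.4
```

{"name": "servo_tool", "arguments": {
  "targets": [
    [0, 0, 0, 0, 70],
    [0, 0, 0, 0, 70],
    [0, 0, 0, 0, 70],
    [0, 0, 0, 0, 70],
    [0, 0, 0, 0, 70]
  ]
}}

```text
time_s: 6.75
tcp_pos: [0.5446, 0.0258, 0.0619]
ee_rot: [[0.049, -0.999, -0.006], [-0.999, -0.049, -0.001], [0.001, 0.006, -1.0]]
wrist_force: [-4.3, 1.9, 2.3]
gripper_width: 0.809
gripper_force: 2.3
```

```bash
python3 -c "
from h import *
drift('scene5')"
```

```text
offset from line mm -0.431111111111111 0.17866445548659363 tcp [0.5446 0.0258 0.0618] F [-5.1  2.5  1.7] w 70.16203545106974 2.396282237023115
```

{"name": "servo_tool", "arguments": {
  "targets": [
    [0.04, 0, 0, 0, 70],
    [0.08, 0, 0, 0, 70],
    [0.12, 0.005, 0, 0, 70],
    [0.14, 0.007, 0, 0, 70],
    [0.14, 0.007, 0, 0, 70]
  ]
}}

```text
time_s: 7.22
tcp_pos: [0.5447, 0.025, 0.0613]
ee_rot: [[0.048, -0.999, -0.015], [-0.999, -0.048, -0.003], [0.002, 0.015, -1.0]]
wrist_force: [-12.6, 1.6, 7.9]
gripper_width: 0.806
gripper_force: 6.2
```

{"name": "servo_tool", "arguments": {
  "targets": [
    [-0.02, -0.001, 0, 0, 68.8],
    [-0.04, -0.002, 0, 0, 67.6],
    [-0.06, -0.003, 0, 0, 66.4],
    [-0.08, -0.004, 0, 0, 65.2],
    [-0.1, -0.005, 0, 0, 64]
  ]
}}

```text
time_s: 7.63
tcp_pos: [0.5422, 0.0249, 0.0614]
ee_rot: [[0.048, -0.999, -0.013], [-0.999, -0.048, -0.003], [0.002, 0.014, -1.0]]
wrist_force: [-11.2, 1.2, 7.2]
gripper_width: 0.75
gripper_force: 8.2
```

```bash
python3 -c "
from h import *
drift('scene6')"
```

```text
offset from line mm -0.5055555555555555 0.15334138465174227 tcp [0.5421 0.0249 0.0614] F [-13.    1.    7.7] w 64.83704825359698 8.786519088316709
```

{"name": "servo_tool", "arguments": {
  "targets": [
    [-0.02, 0.003, 0, 0, 62.8],
    [-0.04, 0.006, 0, 0, 61.6],
    [-0.06, 0.009, 0, 0, 60.4],
    [-0.08, 0.01, 0, 0, 59.2],
    [-0.1, 0.01, 0, 0, 58]
  ]
}}

```text
time_s: 8.1
tcp_pos: [0.5393, 0.0254, 0.0615]
ee_rot: [[0.048, -0.999, -0.013], [-0.999, -0.048, -0.002], [0.002, 0.013, -1.0]]
wrist_force: [-11.0, 2.0, 7.3]
gripper_width: 0.681
gripper_force: 10.0
```

```bash
python3 -c "
from h import *
drift('scene7')"
```

```text
offset from line mm -0.5022222222222223 0.1087073316323112 tcp [0.5391 0.0254 0.0615] F [-12.4   2.9   8.9] w 59.024236642620146 10.743598695698893
```

{"name": "servo_tool", "arguments": {
  "targets": [
    [-0.02, 0.003, 0, 0, 56.8],
    [-0.04, 0.006, 0, 0, 55.6],
    [-0.06, 0.008, 0, 0, 54.4],
    [-0.08, 0.008, 0, 0, 53.2],
    [-0.1, 0.008, 0, 0, 52]
  ]
}}

```text
time_s: 8.57
tcp_pos: [0.5363, 0.0264, 0.0615]
ee_rot: [[0.048, -0.999, -0.013], [-0.999, -0.048, -0.001], [0.001, 0.013, -1.0]]
wrist_force: [-12.8, 6.4, 7.7]
gripper_width: 0.612
gripper_force: 11.6
```

```bash
python3 -c "
from h import *
drift('scene8')"
```

```text
offset from line mm -0.18111111111111122 0.16326151104180778 tcp [0.5361 0.0264 0.0615] F [-14.2   7.    8.7] w 52.91377822531024 12.413686629297445
```

{"name": "servo_tool", "arguments": {
  "targets": [
    [-0.02, -0.005, 0, 0, 51],
    [-0.035, -0.01, 0, 0, 50],
    [-0.05, -0.015, 0, 0, 49],
    [-0.065, -0.02, 0, 0, 48],
    [-0.08, -0.025, 0, 0, 47]
  ]
}}

```text
time_s: 9.03
tcp_pos: [0.5337, 0.0269, 0.0616]
ee_rot: [[0.047, -0.999, -0.013], [-0.999, -0.047, 0.0], [-0.001, 0.013, -1.0]]
wrist_force: [-15.5, 12.0, 9.7]
gripper_width: 0.556
gripper_force: 14.1
```

```bash
python3 -c "
from h import *
drift('scene9')"
```

```text
offset from line mm 0.2711111111111111 0.18205276673685356 tcp [0.5336 0.0269 0.0616] F [-16.1  12.3  10.2] w 47.62766582822094 14.645824230719882
```

{"name": "servo_tool", "arguments": {
  "targets": [
    [-0.02, -0.02, 0, 0, 46],
    [-0.035, -0.035, 0, 0, 45],
    [-0.05, -0.045, 0, 0, 44],
    [-0.065, -0.055, 0, 0, 43],
    [-0.08, -0.06, 0, 0, 42]
  ]
}}

```text
time_s: 9.5
tcp_pos: [0.5313, 0.0258, 0.0613]
ee_rot: [[0.047, -0.999, -0.012], [-0.999, -0.047, 0.001], [-0.002, 0.012, -1.0]]
wrist_force: [-15.6, 14.6, 8.2]
gripper_width: 0.498
gripper_force: 13.2
```

```bash
python3 -c "
from h import *
drift('scene10')"
```

```text
offset from line mm 0.07777777777777795 0.12959576277176296 tcp [0.5311 0.0258 0.0613] F [-17.   14.8   7.7] w 42.952230413596276 14.267704356959712
```

{"name": "servo_tool", "arguments": {
  "targets": [
    [-0.02, -0.008, 0, 0, 41],
    [-0.035, -0.015, 0, 0, 40],
    [-0.05, -0.02, 0, 0, 39],
    [-0.06, -0.022, 0, 0, 38],
    [-0.06, -0.022, 0, 0, 37]
  ]
}}

```text
time_s: 9.97
tcp_pos: [0.5293, 0.0252, 0.0612]
ee_rot: [[0.048, -0.999, -0.013], [-0.999, -0.048, 0.001], [-0.002, 0.012, -1.0]]
wrist_force: [-16.5, 14.6, 7.5]
gripper_width: 0.452
gripper_force: 29.9
```

```bash
python3 -c "
from h import *
drift('scene11')"
```

```text
offset from line mm -0.025555555555555554 0.1551423082285072 tcp [0.5294 0.0252 0.0612] F [-16.   14.6   7.6] w 38.94285301550297 29.92446182324784
```

{"name": "servo_tool", "arguments": {
  "targets": [
    [0, 0, 0, 0, 33],
    [0, 0, 0, 0, 33],
    [0, 0, 0, 0, 33],
    [0, 0, 0, 0, 33],
    [0, 0, 0, 0, 33]
  ]
}}

```text
time_s: 10.43
tcp_pos: [0.5293, 0.0252, 0.0612]
ee_rot: [[0.048, -0.999, -0.013], [-0.999, -0.048, 0.001], [-0.002, 0.013, -1.0]]
wrist_force: [-16.4, 14.9, 6.8]
gripper_width: 0.451
gripper_force: 29.9
```

{"name": "servo_tool", "arguments": {
  "targets": [
    [0, 0, 0, 0, 33],
    [0, 0, 0, 0, 33],
    [0, 0, 0, 0, 33],
    [0, 0, 0, 0, 33],
    [0, 0, 0, 0, 33]
  ]
}}

```text
time_s: 10.85
tcp_pos: [0.5293, 0.0252, 0.0612]
ee_rot: [[0.048, -0.999, -0.013], [-0.999, -0.048, 0.001], [-0.002, 0.012, -1.0]]
wrist_force: [-16.9, 15.5, 7.8]
gripper_width: 0.448
gripper_force: 29.9
```

Run:
```python
from h import *
drift('scene12'); cap('side','side12')
im=cv2.imread('pics/scene12.png')[160:260,160:260];a=cv2.resize(im,None,fx=4,fy=4,interpolation=cv2.INTER_CUBIC)
im=cv2.imread('pics/side12.png')[170:270,215:315];b=cv2.resize(im,None,fx=4,fy=4,interpolation=cv2.INTER_CUBIC)
cv2.imwrite('pics/c12.png',np.hstack([a,b]))
```

```text
offset from line mm -0.03333333333333344 0.18630918149976158 tcp [0.5293 0.0252 0.0612] F [-16.6  14.5   7.6] w 38.73340295966686 29.9245752216666
```

View pics/c12.png

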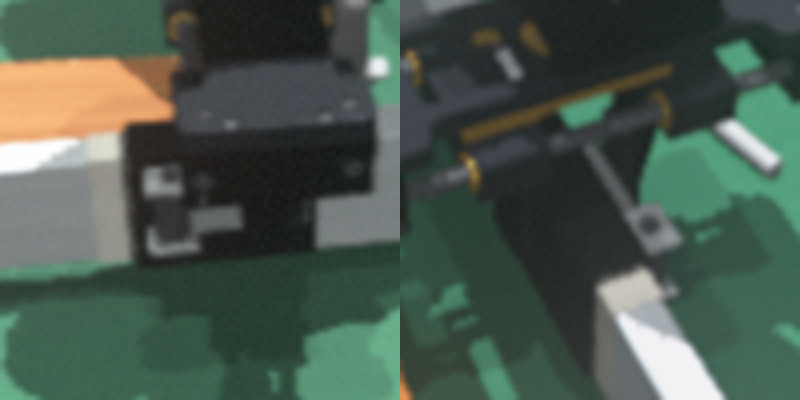

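The lever lies flat along the collar, the collar edge sits at the pencil line, and the bystanders have not moved. I'm handing the job in.

```bash
python3 -c "
from h import *
print(r.finish_job())"
```

```text
the job is handed in; nothing more can be done
None
```

The job is handed in at about 11 s: the leg is back in with its collar edge within about 0.5 mm of the pencil line by camera, and the cam lever is shut, with collar and lever still squeezed at 30 N; the tape measure, pin and offcut were never touched.

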